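# Eject a sunken sample vial and box it

### The arm

A 7-joint arm with a two-finger parallel gripper is mounted at the origin on the work surface. World frame = base frame: x ahead of the robot, y to its left, z up, the work surface at z = 0. Lengths are in m, angles in degrees, forces in N, time in s.
With the tool pointing down it reaches from about 0.425 to 1.025 m from the base axis. Payload 9.4 kg.
Tool frame: the origin (TCP) lies midway between the tips of the shut fingers; the grasp point (between the pads) lies 19 mm behind it; z points along the fingers, y is the line along which they close (so a half turn about z gives the same grasp; the last joint's range is limited). The gripper opens to 85 mm and grips with 20 to 120 N. Pads are 22 mm wide; open, the fingers measure 114 mm over their backs; the gripper's body (76 mm by 85 mm) begins 54 mm behind the grasp point. The pads swing forward as they close: fully open they stand 13 mm farther back than shut.
Start: joints at [70.205, 34.337, -0.143, 91.639, 0.103, 54.024, -4.572], TCP at [0.193, -0.699, 0.231] pointing down, gripper open.
Joint ranges: [-147.43, 147.43], [-19.82, 112.94], [-74.19, 73.91], [6.32, 146.72], [-59.91, 239.91], [6.04, 106.73], [-150.56, 150.56]. Speed limits (degrees/s): [127.2, 127.2, 172.46, 172.46, 180, 180, 180].

### API

Orientations are given as a 3x3 rotation matrix whose columns are the frame's x, y, z axes.
In Python, from bench import env gives the robot as it stands. The module is installed in compiled form; this text tells all that it offers.
- The arm moves only by the tool arm_command, never from a script. Its argument "targets" is a list of rows, each an object of numbers: "tx", "ty", "tz": the shift along the tool's x, y, z in m; "rx", "ry", "rz": the turn, a rotation vector about the tool's x, y, z in rad. A call has 1 to 20 rows; each row is the pose to reach, as a shift and turn from the pose commanded when the call began, along the tool's axes at that moment; what a row does not reach only later rows make up. A row lasts 1/12 s, in which the tool goes at most 41.7 mm and 7.16 degrees, less where a joint would pass 70% of its speed; a pose out of reach is approached as far as the arm can. A call with a gripper value outside its range is refused whole. "jaw" is the closure, from -1 (fully open) to 1 (shut), set as the call begins (left out, the last holds). The fingers move at their own pace and stop on an object; the grip force is fixed at half the most. Time passes only in rows, so rows that repeat a pose let the fingers close. It gives the time, the measured TCP pose, the force, the opening and the grip force at its end, in the units of the state.
- env.read_state(): the state, without advancing time (a new reading comes with each control period).
- env.capture(name): name is "side" or "top" or "wrist"; returns the picture (400x640x3 uint8, blue, green, red); there is no depth.
- env.get_calibration(name): a dict with "vfov" (degrees; the focal length in pixels is half the picture's height over the tangent of half this angle, whatever the lens; pixels are square), "cx", "cy" (the principal point, pixels), "world_from_camera" (4x4, takes a point from camera to world coordinates). Camera axes: x right, y down, z forward; pixel columns grow to the right and rows downward; lengths in m; the calibration is good to about 2 mm. A picture is of the moment at which its call begins: read the wrist's pose just before it. get_calibration takes no time and is no camera call; for the wrist camera it gives the pose at the moment of the call.
- env.close_job(): hands the job in; it is judged then, once.
Trained networks look in the newest picture that a camera, given by its name, has taken for a name from the list of things; names that differ only in an ending like _2 or _b are one class to them, and where a whole thing is asked for, a point or a joint stands for the part that bears it (a point fixed in the world has none). Each returns a list of dicts, best first, with "confidence" (0 to 1); they miss things now and then, are a little off and sometimes report something else, mostly with a low value. They report only what shows in the picture. A call takes as long as a camera call.
- env.search_frame(camera, label): "pixel" ([column, row] in pixels, amid what is visible of it).
- env.spot_point(camera, label): "pixel" ([column, row] in pixels: a listed point, or the origin of a listed thing).
The state is a dict: "time": time; "qpos": joint angles; "joint_velocities": joint speeds; "effort": joint torques, N m; "eef_pos": TCP position; "tcp_rot": TCP orientation; "contact_force": force on the tool from outside, world axes, zero at the start; "ft_torque": the same for the moment, N m; "grip_width": finger opening in m; "finger_force": force on a finger pad.
Only numpy, scipy, OpenCV 4.12 (cv2) and the standard library are available. Lean on these libraries where they do the work, as an engineer would, in place of code of your own. Each camera call takes 0.05 s, during which the arm holds its last target. There are 200 camera calls.

### The job

The blue-capped sample vial sits sunk in its well in the aluminium heating block, where nothing can grip it. Lower the block right down over the pin of the green ejector stand so that the pin pokes the vial up through the hole under its well, and leave the block standing there; then stand the blue vial upright in the deep bay of the white box and put the blue lid on so that it seats fully. Leave the red-capped vial down in its well, keep the blue vial from tipping over, and do not disturb the two tall bottles and the jar.

Things in the scene. Friction and masses are not known exactly. Their poses are not given: they have to be found in the camera images.
- block_rib (a point): Centre of the black lifting rib in the middle of the top of the loose aluminium heating block (about 0.5 kg; 116 (x) x 46 (y) x 52 (z) mm). The rib, 28 (x) x 14 (y) x 32 (z) mm, stands on the block's top: this point is 16 mm above the block's top and 68 mm above its underside. x along the block's length, z up.
- block_under (a point): Centre of the block's underside, same axes. Two round wells, open at the top, lie on the long centre line at x = +34 and -34 mm: 25 mm diameter, 44 mm deep, then a 17 mm access hole goes on through the 8 mm floor to the underside. Either well may hold the blue vial; the red one is in the other.
- vial_blue_center (a point): Centre (half-way up) of the loose sample vial with the blue cap: amber glass cylinder 23.5 mm diameter, 43 mm tall, blue cap 14 mm tall of the same diameter, about 35 g, z up. It starts standing in a well of the block, its top 1 mm below the block's top.
- vial_red_center (a point): Centre (half-way up) of the vial with the red cap, otherwise the same, in the block's other well. It stays there.
- pin_tip (a point): Tip of the pin of the ejector stand, fixed to the table: a green disc 130 mm diameter, 12 mm high, with a vertical steel pin of 9 mm diameter at its centre, 34 mm tall (tip 46 mm above the table, tapered). With the block flat on the disc and the pin up a well, that well's vial is lifted 26 mm and stands 25 mm proud of the block's top.
- box_bay (a point): Centre of the floor of the deep bay of the white open box, 4 mm above the table. Box fixed: 150 (x) x 94 (y) x 58 (z) mm outside, walls and floor 4 mm; x along its length, z up. Bay 88 (x) x 86 (y) x 54 mm deep. The +x end is a grey shelf 22 mm above the bay floor with two short green-capped jars (tops 42 mm above the bay floor); a vial there would hold the lid up.
- box_rim (a point): Middle of the box's mouth at the height of its rim, 58 mm above the table; same axes as the bay point, which lies 27 mm towards -x of it.
- lid_grip (a point): Centre of the white grip bar, 50 (x) x 16 (y) x 28 (z) mm, of the loose blue lid (about 0.16 kg), right way up on the table. Plate 150 (x) x 94 (y) x 5 mm; lip frame under it 135 x 79 mm, 6 mm deep, drops inside the box's mouth (142 x 86). This point is 14 mm above the plate's top, 25 above the lip's lower edge. Seated (either way round) it is 19 mm above the rim.
- reagent: Bystander: amber bottle with blue cap, 70 mm diameter, 150 mm tall; origin under its centre.
- jar: Bystander: amber jar with red lid, 68 mm diameter, 85 mm tall; origin under its centre.
- flask: Bystander: clear bottle with white cap, 64 mm diameter, 130 mm tall; origin under its centre.

How it is judged (in metres and radians):
On the way, in this order (a step that is already met when the one before it is completed fails the run):
1. the block is right down on the ejector stand and the pin has poked the blue vial up out of its well (z of block_rib in the frame of pin_tip between 0.03 and 0.038 m and angle between block_rib's own z axis and vertical below 0.08 rad and horizontal distance between vial_blue_center and pin_tip below 0.008 m and z of vial_blue_center in the frame of block_rib between -0.016 and -0.006 m), for 0.3 s.
2. the blue vial stands upright on the floor of the deep bay (x of vial_blue_center in the frame of box_bay between -0.038 and 0.038 m and y of vial_blue_center in the frame of box_bay between -0.036 and 0.036 m and z of vial_blue_center in the frame of box_bay between 0.017 and 0.027 m and angle between vial_blue_center's own z axis and vertical below 0.2 rad), for 0.3 s.
At the end, for the whole second after the job is handed in: Blue vial upright (0.2 rad) on the deep bay floor; lid seated on the rim (height 2.5 mm, centred 6 mm, level 0.03 rad, in line 0.1 rad); block flat (0.08 rad) and right down (4 mm) on the ejector stand, pin up a well; red vial down in its well (5 mm) (all of step 2 and z of block_rib in the frame of pin_tip between 0.03 and 0.038 m and angle between block_rib's own z axis and vertical below 0.08 rad and distance between vial_red_center and block_rib below 0.06 m and z of vial_red_center in the frame of block_rib between -0.043 and -0.033 m and horizontal distance between block_rib and pin_tip below 0.042 m and z of lid_grip in the frame of box_rim between 0.0165 and 0.0215 m and x of lid_grip in the frame of box_rim between -0.006 and 0.006 m and y of lid_grip in the frame of box_rim between -0.006 and 0.006 m and angle between lid_grip's own z axis and vertical below 0.03 rad and angle between the x axis of lid_grip and the x axis of box_rim, either way round below 0.1 rad); the robot touches nothing.
It fails at once if the blue vial is tipped over (more than 0.9 rad) (angle between vial_blue_center's own z axis and vertical above 0.9 rad).
It fails at once if the red vial is poked up or taken out of its well (more than about 10 mm) (z of vial_red_center in the frame of block_rib above -0.028 m).
It fails at once if a tall bottle or the jar is moved more than 30 mm (distance of any of reagent, jar, flask from where it was at the start of the episode above 0.03 m).
It also fails if it takes over 69 s, if anything falls off the work surface, if the arm or the gripper's body presses on something with over 40 N, if the wrist force passes 120 N, or if a joint passes its speed limit or range.

## Working session

There is one attempt and no reset: what is moved stays moved. The work goes in short steps, Python scripts to look and compute and a tool call to move; the robot and the scene stay as the last step left them, time stands still between calls to the robot, and variables do not carry over. Pictures are saved under pics/ and viewed, at most 10 in all, crops included, and the job is handed in when it is done.

Besides the shell and the picture viewer there is one more tool, called after ">>>" as name([rows], argument=value, ...), one row to a line, values as JSON. arm_command: Moves the arm, as the interface text tells. Its arguments: {"type":"object","properties":{"targets":{"type":"array"},"jaw":{"type":"number"}},"required":["targets"]}

```bash
mkdir -p pics; cat > h.py <<'E'
import numpy as np, cv2
from bench import env
def ray(cam,px,cal=None):
    c=cal or env.get_calibration(cam); f=200/np.tan(np.radians(c['vfov'])/2)
    T=np.array(c['world_from_camera']); d=T[:3,:3]@np.array([(px[0]-c['cx'])/f,(px[1]-c['cy'])/f,1])
    return T[:3,3],d
def at(cam,px,z):
    o,d=ray(cam,px); return o+d*(z-o[2])/d[2]
def proj(cam,p):
    c=env.get_calibration(cam); f=200/np.tan(np.radians(c['vfov'])/2)
    T=np.array(c['world_from_camera']); q=T[:3,:3].T@(np.array(p)-T[:3,3]); return [c['cx']+f*q[0]/q[2],c['cy']+f*q[1]/q[2]]
Z=dict(block_rib=.068,block_under=0,vial_blue_center=.0295,vial_red_center=.0295,pin_tip=.046,box_bay=.004,box_rim=.058,lid_grip=.025,reagent=0,jar=0,flask=0)
E
python3 - <<'E'
from h import *
for c in ('side','top'):
    cv2.imwrite(f'pics/{c}0.png',env.capture(c))
    k=env.get_calibration(c);print(c,k['vfov'],np.round(k['world_from_camera'],2).tolist())
    for n in Z:
        for r in env.spot_point(c,n)[:2]: print(n,round(r['confidence'],2),np.round(r['pixel']),np.round(at(c,r['pixel'],Z[n]),3))
print(env.read_state())
E
```

```text
side 54.18735502055468 [[-0.99, -0.09, 0.13, 0.49], [-0.16, 0.48, -0.86, 0.81], [0.02, -0.87, -0.49, 0.53], [0.0, 0.0, 0.0, 1.0]]
block_rib 0.72 [348. 328.] [0.498 0.368 0.068]
block_under 0.74 [348. 360.] [0.493 0.372 0.   ]
vial_blue_center 0.44 [370. 348.] [0.461 0.367 0.029]
vial_red_center 0.63 [325. 341.] [0.533 0.366 0.029]
pin_tip 0.92 [350. 249.] [0.515 0.128 0.046]
box_bay 0.86 [342. 208.] [ 0.553 -0.111  0.004]
box_rim 0.84 [336. 188.] [ 0.573 -0.126  0.058]
box_rim 0.41 [367. 350.] [0.465 0.396 0.058]
lid_grip 0.84 [376. 166.] [ 0.473 -0.37   0.025]
reagent 0.8 [234. 294.] [0.727 0.258 0.   ]
flask 0.59 [293. 187.] [ 0.713 -0.215  0.   ]
top 47.60110760580108 [[-0.03, -1.0, 0.05, 0.58], [-1.0, 0.03, 0.01, -0.02], [-0.02, -0.05, -1.0, 1.12], [0.0, 0.0, 0.0, 1.0]]
block_rib 0.9 [161. 267.] [0.499 0.367 0.068]
block_under 0.94 [168. 264.] [0.501 0.372 0.   ]
block_under 0.54 [462. 267.] [ 0.474 -0.349  0.   ]
vial_blue_center 0.43 [163. 280.] [0.465 0.375 0.03 ]
pin_tip 0.84 [265. 257.] [0.514 0.126 0.046]
box_bay 0.59 [366. 234.] [ 0.561 -0.119  0.004]
box_bay 0.3 [369. 227
[... 480 characters left out ...]
t_velocities': array([ 0.07912658,  0.01930001, -0.0691431 ,  0.05080819,  0.03119315,
        0.00786091, -0.02765761]), 'effort': array([-7.44473873e-04, -7.76244521e+01,  1.56382866e+00, -2.58384347e+01,
        1.25171378e-02,  2.12784718e-03, -4.54755730e-05]), 'eef_pos': array([ 0.19252543, -0.69896129,  0.23126751]), 'tcp_rot': array([[ 9.64068776e-01,  2.65652765e-01, -5.99912786e-05],
       [ 2.65652765e-01, -9.64068778e-01, -9.21101040e-06],
       [-6.02826490e-05, -7.05680151e-06, -9.99999998e-01]]), 'contact_force': array([ 0.57159421, -0.11082376, -0.05133013]), 'ft_torque': array([ 0.00681276, -0.02255012, -0.03521694]), 'finger_force': 0.0, 'grip_width': 0.08527620009128743}
```

View pics/top0.png

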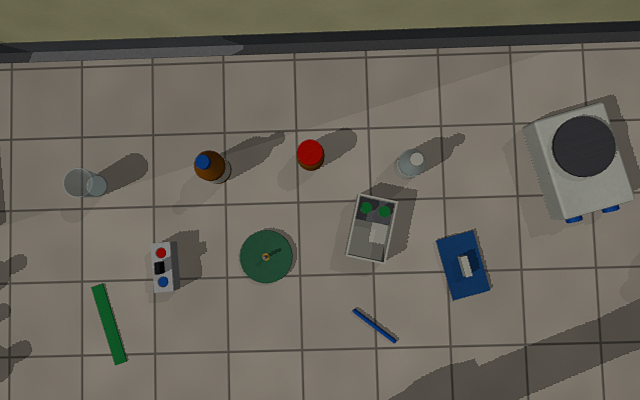

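View pics/side0.png

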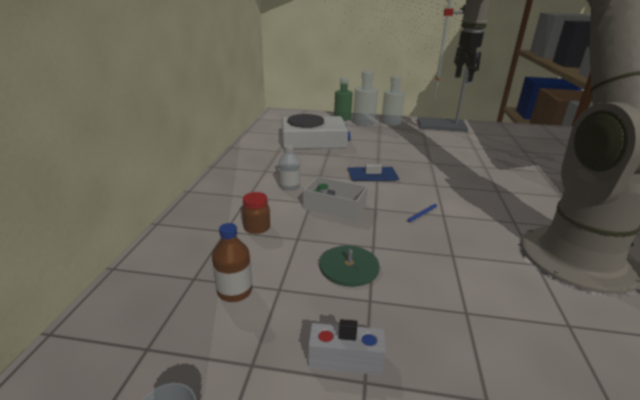

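The top view shows the block at (161,267), with the blue vial at (163,282) and red at (161,253). The pin is at (265,257), the box near (371,228) and the lid at (465,266). The side view agrees. I'll fly over the lid and box first to look with the wrist camera.

```bash
cat >> h.py <<'E'
def shift(p,yaw=None,s=None):
    """world TCP target -> tool-frame shift and rz (yaw deg = world heading of tool x, tool down)"""
    s=s or env.read_state(); R=s['tcp_rot']; t=R.T@(np.array(p)-s['eef_pos']); out=dict(t=t.round(4).tolist(),dist=round(float(np.linalg.norm(t)),3))
    if yaw is not None:
        y=np.radians(yaw); Rt=np.array([[np.cos(y),np.sin(y),0],[np.sin(y),-np.cos(y),0],[0,0,-1]])
        out['r']=cv2.Rodrigues(R.T@Rt)[0].ravel().round(4).tolist()
    print(out)
E
python3 - <<'E'
from h import *
shift([.50,-.25,.36],0)
E
```

```text
{'t': [0.4157, -0.3511, -0.1288], 'dist': 0.559, 'r': [0.0, 0.0001, 0.2689]}
```

>>> arm_command([
  {"tx": 0.416, "ty": -0.351, "tz": -0.129, "rz": 0.269},
  {"tx": 0.416, "ty": -0.351, "tz": -0.129, "rz": 0.269},
  {"tx": 0.416, "ty": -0.351, "tz": -0.129, "rz": 0.269},
  {"tx": 0.416, "ty": -0.351, "tz": -0.129, "rz": 0.269},
  {"tx": 0.416, "ty": -0.351, "tz": -0.129, "rz": 0.269},
  {"tx": 0.416, "ty": -0.351, "tz": -0.129, "rz": 0.269},
  {"tx": 0.416, "ty": -0.351, "tz": -0.129, "rz": 0.269},
  {"tx": 0.416, "ty": -0.351, "tz": -0.129, "rz": 0.269},
  {"tx": 0.416, "ty": -0.351, "tz": -0.129, "rz": 0.269},
  {"tx": 0.416, "ty": -0.351, "tz": -0.129, "rz": 0.269},
  {"tx": 0.416, "ty": -0.351, "tz": -0.129, "rz": 0.269},
  {"tx": 0.416, "ty": -0.351, "tz": -0.129, "rz": 0.269},
  {"tx": 0.416, "ty": -0.351, "tz": -0.129, "rz": 0.269},
  {"tx": 0.416, "ty": -0.351, "tz": -0.129, "rz": 0.269},
  {"tx": 0.416, "ty": -0.351, "tz": -0.129, "rz": 0.269},
  {"tx": 0.416, "ty": -0.351, "tz": -0.129, "rz": 0.269},
])

```text
validation failed for argument at $.ta...
```

```bash
cat > look.py <<'E'
import sys
from h import *
cv2.imwrite(f'pics/{sys.argv[1]}.png',env.capture('wrist'))
k=env.get_calibration('wrist');print(k['vfov'],k['cx'],k['cy'],np.round(k['world_from_camera'],3).tolist())
for a in sys.argv[2:]:
    n,_,z=a.partition('=')
    for r in env.spot_point('wrist',n)[:1]: print(n,round(r['confidence'],2),np.round(r['pixel']),np.round(at('wrist',r['pixel'],float(z) if z else Z[n]),4))
s=env.read_state();print(s['time'],s['eef_pos'].round(4),s['contact_force'].round(1))
E
python3 look.py w1 lid_grip box_rim box_bay
```

```text
59.270855845182716 320.9820668346211 194.88227361124925 [[0.265, -0.931, -0.252, 0.256], [-0.964, -0.256, -0.07, -0.681], [0.0, 0.262, -0.965, 0.374], [0.0, 0.0, 0.0, 1.0]]
1.4 [ 0.1925 -0.699   0.2313] [ 0.1  0.1 -0.5]
```

View pics/w1.png

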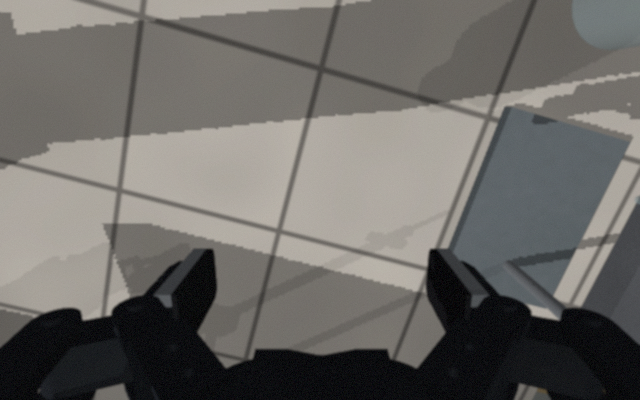

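The move was refused, and the picture is only the start view: floor, a grey plate, and the fingers at the bottom. Retrying with all six fields.

>>> arm_command([
  {"tx": 0.416, "ty": -0.351, "tz": -0.129, "rx": 0, "ry": 0, "rz": 0.269},
  {"tx": 0.416, "ty": -0.351, "tz": -0.129, "rx": 0, "ry": 0, "rz": 0.269},
  {"tx": 0.416, "ty": -0.351, "tz": -0.129, "rx": 0, "ry": 0, "rz": 0.269},
  {"tx": 0.416, "ty": -0.351, "tz": -0.129, "rx": 0, "ry": 0, "rz": 0.269},
  {"tx": 0.416, "ty": -0.351, "tz": -0.129, "rx": 0, "ry": 0, "rz": 0.269},
  {"tx": 0.416, "ty": -0.351, "tz": -0.129, "rx": 0, "ry": 0, "rz": 0.269},
  {"tx": 0.416, "ty": -0.351, "tz": -0.129, "rx": 0, "ry": 0, "rz": 0.269},
  {"tx": 0.416, "ty": -0.351, "tz": -0.129, "rx": 0, "ry": 0, "rz": 0.269},
  {"tx": 0.416, "ty": -0.351, "tz": -0.129, "rx": 0, "ry": 0, "rz": 0.269},
  {"tx": 0.416, "ty": -0.351, "tz": -0.129, "rx": 0, "ry": 0, "rz": 0.269},
  {"tx": 0.416, "ty": -0.351, "tz": -0.129, "rx": 0, "ry": 0, "rz": 0.269},
  {"tx": 0.416, "ty": -0.351, "tz": -0.129, "rx": 0, "ry": 0, "rz": 0.269},
  {"tx": 0.416, "ty": -0.351, "tz": -0.129, "rx": 0, "ry": 0, "rz": 0.269},
  {"tx": 0.416, "ty": -0.351, "tz": -0.129, "rx": 0, "ry": 0, "rz": 0.269},
  {"tx": 0.416, "ty": -0.351, "tz": -0.129, "rx": 0, "ry": 0, "rz": 0.269},
  {"tx": 0.416, "ty": -0.351, "tz": -0.129, "rx": 0, "ry": 0, "rz": 0.269},
])

```text
time: 2.73
eef_pos: [0.5009, -0.2492, 0.3605]
tcp_rot: [[1.0, 0.002, 0.0], [0.002, -1.0, -0.0], [0.0, 0.0, -1.0]]
contact_force: [-0.9, -0.8, 0.3]
grip_width: 0.0855
finger_force: 0.0
```

```bash
python3 look.py w2 lid_grip box_rim box_bay
```

```text
59.270855845182716 320.9820668346211 194.88227361124925 [[-0.001, -0.965, -0.262, 0.566], [-1.0, 0.001, -0.0, -0.25], [0.001, 0.262, -0.965, 0.503], [0.0, 0.0, 0.0, 1.0]]
lid_grip 0.93 [393. 163.] [ 0.4804 -0.3491  0.025 ]
box_rim 0.68 [222.  94.] [ 0.5722 -0.1304  0.058 ]
box_bay 0.8 [226. 115.] [ 0.5449 -0.1197  0.004 ]
2.9333 [ 0.4994 -0.2515  0.36  ] [-0.8 -1.   0.1]
```

View pics/w2.png

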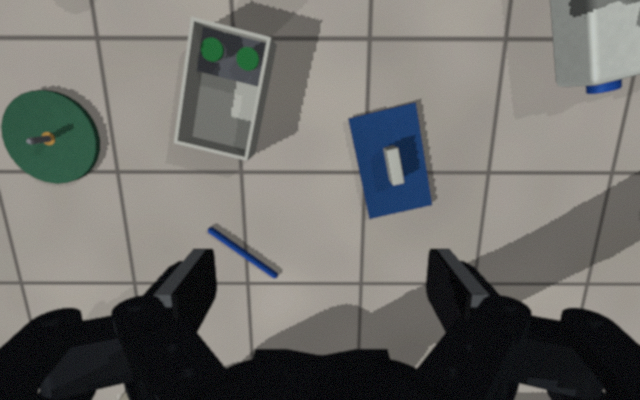

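The wrist view shows the box rim corners at about (193,19), (271,38), (248,159) and (176,141). The lid plate corners are at (349,118), (417,102), (432,203) and (371,217), and the pin base is at (48,139). The bay is empty except for a sunlit patch.

```bash
python3 - <<'E'
from h import *
def rect(c,z):
    P=np.array([at('wrist',p,z)[:2] for p in c]); a=(P[0]-P[3]+P[1]-P[2])/2; b=(P[0]-P[1]+P[3]-P[2])/2
    print(P.mean(0).round(4),'len',np.linalg.norm(a).round(4),np.linalg.norm(b).round(4),'yaw',np.degrees([np.arctan2(a[1],a[0]),np.arctan2(-b[0],b[1])]).round(2))
rect([(193,19),(271,38),(248,159),(176,141)],.058)
rect([(349,118),(417,102),(432,203),(371,217)],.011)
shift([.47,.27,.33],0)
E
```

```text
[ 0.5741 -0.131 ] len 0.1454 0.0918 yaw [-13.98 -13.75]
[ 0.4794 -0.3519] len 0.1464 0.0923 yaw [13.14 13.18]
{'t': [-0.0307, -0.5214, 0.0299], 'dist': 0.523, 'r': [0.0003, 0.0008, -0.0026]}
```

>>> arm_command([
  {"tx": -0.03, "ty": -0.521, "tz": 0.03, "rx": 0, "ry": 0, "rz": 0},
  {"tx": -0.03, "ty": -0.521, "tz": 0.03, "rx": 0, "ry": 0, "rz": 0},
  {"tx": -0.03, "ty": -0.521, "tz": 0.03, "rx": 0, "ry": 0, "rz": 0},
  {"tx": -0.03, "ty": -0.521, "tz": 0.03, "rx": 0, "ry": 0, "rz": 0},
  {"tx": -0.03, "ty": -0.521, "tz": 0.03, "rx": 0, "ry": 0, "rz": 0},
  {"tx": -0.03, "ty": -0.521, "tz": 0.03, "rx": 0, "ry": 0, "rz": 0},
  {"tx": -0.03, "ty": -0.521, "tz": 0.03, "rx": 0, "ry": 0, "rz": 0},
  {"tx": -0.03, "ty": -0.521, "tz": 0.03, "rx": 0, "ry": 0, "rz": 0},
  {"tx": -0.03, "ty": -0.521, "tz": 0.03, "rx": 0, "ry": 0, "rz": 0},
  {"tx": -0.03, "ty": -0.521, "tz": 0.03, "rx": 0, "ry": 0, "rz": 0},
  {"tx": -0.03, "ty": -0.521, "tz": 0.03, "rx": 0, "ry": 0, "rz": 0},
  {"tx": -0.03, "ty": -0.521, "tz": 0.03, "rx": 0, "ry": 0, "rz": 0},
  {"tx": -0.03, "ty": -0.521, "tz": 0.03, "rx": 0, "ry": 0, "rz": 0},
  {"tx": -0.03, "ty": -0.521, "tz": 0.03, "rx": 0, "ry": 0, "rz": 0},
  {"tx": -0.03, "ty": -0.521, "tz": 0.03, "rx": 0, "ry": 0, "rz": 0},
  {"tx": -0.03, "ty": -0.521, "tz": 0.03, "rx": 0, "ry": 0, "rz": 0},
])

```text
time: 4.27
eef_pos: [0.471, 0.2691, 0.3299]
tcp_rot: [[1.0, -0.002, -0.0], [-0.002, -1.0, -0.001], [-0.0, 0.001, -1.0]]
contact_force: [0.5, -0.4, -0.7]
grip_width: 0.0854
finger_force: 0.0
```

```bash
python3 look.py w3 block_rib block_under vial_blue_center vial_red_center pin_tip
```

```text
59.270855845182716 320.9820668346211 194.88227361124925 [[-0.003, -0.965, -0.262, 0.537], [-1.0, 0.004, -0.0, 0.269], [0.001, 0.262, -0.965, 0.472], [0.0, 0.0, 0.0, 1.0]]
block_rib 0.69 [236. 132.] [0.502  0.3661 0.068 ]
block_under 0.82 [241. 128.] [0.5015 0.3752 0.    ]
vial_blue_center 0.61 [240. 158.] [0.4654 0.3724 0.0295]
pin_tip 0.89 [438. 117.] [0.5164 0.1319 0.046 ]
4.5667 [0.4708 0.2699 0.3305] [ 0.2  0.9 -0.4]
```

View pics/w3.png

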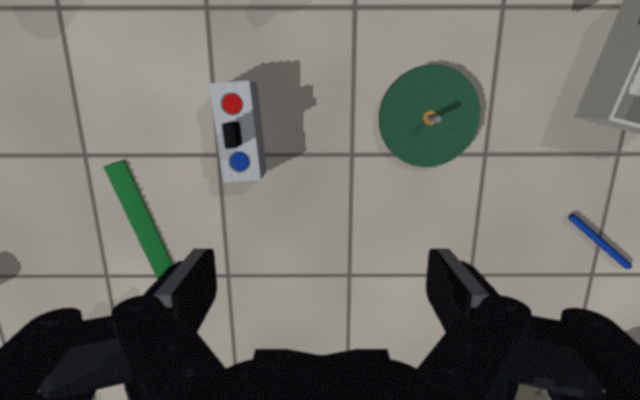

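The wrist view shows red cap at (232,103), blue cap at (240,161), rib at (232,134), and disc centred near (430,115) with the pin at its middle. I'll measure the caps and the disc by colour.

```bash
cat > meas.py <<'E'
from h import *
def blob(img,kind,box):
    x0,y0,x1,y1=box; h=cv2.cvtColor(img,cv2.COLOR_BGR2HSV); 
    rng={'red':[(0,130,60),(8,255,255)],'blue':[(100,130,60),(125,255,255)],'green':[(60,90,30),(90,255,255)]}[kind]
    m=cv2.inRange(h,*map(np.array,rng)); k=np.zeros_like(m); k[y0:y1,x0:x1]=m[y0:y1,x0:x1]
    cs,_=cv2.findContours(k,cv2.RETR_EXTERNAL,cv2.CHAIN_APPROX_NONE); return max(cs,key=cv2.contourArea).reshape(-1,2)
def wc(c,z,cam='wrist'):
    P=np.array([at(cam,p,z)[:2] for p in cv2.convexHull(c).reshape(-1,2)],np.float32); (x,y),r=cv2.minEnclosingCircle(P); return np.array([x,y]).round(4),round(r,4)
E
python3 - <<'E'
from meas import *
im=cv2.imread('pics/w3.png')
r,rr=wc(blob(im,'red',(205,80,265,185)),.051); b,br=wc(blob(im,'blue',(205,80,265,185)),.051); d,dr=wc(blob(im,'green',(360,50,500,180)),.012)
v=r-b; yaw=np.degrees(np.arctan2(v[1],v[0])); print(r,rr,b,br,d,dr,'mid',(r+b)/2,np.linalg.norm(v),yaw)
shift([*((r+b)/2),.16],yaw)
E
```

```text
[0.5324 0.374 ] 0.0113 [0.4647 0.3695] 0.011 [0.5146 0.1317] 0.0635 mid [0.49855 0.37175] 0.0678493920385437 3.8028403678631424
{'t': [0.0275, -0.1019, 0.1705], 'dist': 0.2, 'r': [0.0001, -0.0004, -0.0682]}
```

>>> arm_command([
  {"tx": 0.0275, "ty": -0.102, "tz": 0.17, "rx": 0, "ry": 0, "rz": -0.068},
  {"tx": 0.0275, "ty": -0.102, "tz": 0.17, "rx": 0, "ry": 0, "rz": -0.068},
  {"tx": 0.0275, "ty": -0.102, "tz": 0.17, "rx": 0, "ry": 0, "rz": -0.068},
  {"tx": 0.0275, "ty": -0.102, "tz": 0.17, "rx": 0, "ry": 0, "rz": -0.068},
  {"tx": 0.0275, "ty": -0.102, "tz": 0.17, "rx": 0, "ry": 0, "rz": -0.068},
  {"tx": 0.0275, "ty": -0.102, "tz": 0.17, "rx": 0, "ry": 0, "rz": -0.068},
  {"tx": 0.0275, "ty": -0.102, "tz": 0.17, "rx": 0, "ry": 0, "rz": -0.068},
  {"tx": 0.0275, "ty": -0.102, "tz": 0.17, "rx": 0, "ry": 0, "rz": -0.068},
])

```text
time: 5.23
eef_pos: [0.4984, 0.3722, 0.161]
tcp_rot: [[0.998, 0.067, 0.0], [0.067, -0.998, -0.0], [0.0, 0.0, -1.0]]
contact_force: [1.0, -0.5, 0.6]
grip_width: 0.0854
finger_force: 0.0
```

```bash
python3 look.py w4; python3 - <<'E'
from meas import *
im=cv2.imread('pics/w4.png')
r,rr=wc(blob(im,'red',(150,0,500,260)),.051); b,br=wc(blob(im,'blue',(150,0,500,260)),.051)
v=r-b; yaw=np.degrees(np.arctan2(v[1],v[0])); print(r,rr,b,br,'mid',(r+b)/2,np.linalg.norm(v),yaw)
shift([*((r+b)/2),.056],yaw)
E
```

```text
59.270855845182716 320.9820668346211 194.88227361124925 [[0.066, -0.963, -0.26, 0.564], [-0.998, -0.064, -0.017, 0.377], [-0.0, 0.26, -0.966, 0.304], [0.0, 0.0, 0.0, 1.0]]
5.2833 [0.4987 0.3722 0.1617] [ 0.9 -0.5  0.5]
[0.5329 0.3728] 0.0115 [0.4651 0.3687] 0.0115 mid [0.499   0.37075] 0.06792385442537845 3.460574853078315
{'t': [0.0001, 0.0015, 0.1057], 'dist': 0.106, 'r': [-0.0004, -0.0015, 0.0063]}
```

View pics/w4.png

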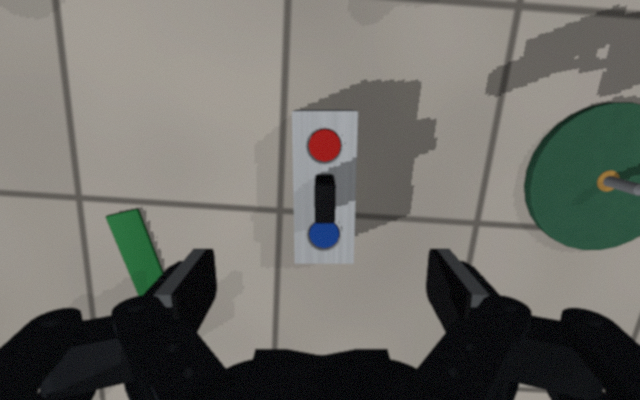

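The block lies centred between the fingers, with red at (324,146), rib at (325,200) and blue at (324,235). Descend and grip the rib.

>>> arm_command([
  {"tx": 0, "ty": 0.001, "tz": 0.04, "rx": 0, "ry": 0, "rz": 0.006},
  {"tx": 0, "ty": 0.001, "tz": 0.07, "rx": 0, "ry": 0, "rz": 0.006},
  {"tx": 0, "ty": 0.001, "tz": 0.09, "rx": 0, "ry": 0, "rz": 0.006},
  {"tx": 0, "ty": 0.001, "tz": 0.105, "rx": 0, "ry": 0, "rz": 0.006},
  {"tx": 0, "ty": 0.001, "tz": 0.105, "rx": 0, "ry": 0, "rz": 0.006},
  {"tx": 0, "ty": 0.001, "tz": 0.105, "rx": 0, "ry": 0, "rz": 0.006},
])

```text
time: 5.78
eef_pos: [0.4987, 0.3714, 0.0566]
tcp_rot: [[0.998, 0.061, 0.001], [0.061, -0.998, 0.0], [0.001, -0.0, -1.0]]
contact_force: [-0.5, -0.3, 0.2]
grip_width: 0.0855
finger_force: 0.0
```

>>> arm_command([
  {"tx": 0, "ty": 0, "tz": 0, "rx": 0, "ry": 0, "rz": 0},
  {"tx": 0, "ty": 0, "tz": 0, "rx": 0, "ry": 0, "rz": 0},
  {"tx": 0, "ty": 0, "tz": 0, "rx": 0, "ry": 0, "rz": 0},
  {"tx": 0, "ty": 0, "tz": 0, "rx": 0, "ry": 0, "rz": 0},
  {"tx": 0, "ty": 0, "tz": 0, "rx": 0, "ry": 0, "rz": 0},
  {"tx": 0, "ty": 0, "tz": 0, "rx": 0, "ry": 0, "rz": 0},
  {"tx": 0, "ty": 0, "tz": 0, "rx": 0, "ry": 0, "rz": 0},
  {"tx": 0, "ty": 0, "tz": 0, "rx": 0, "ry": 0, "rz": 0},
  {"tx": 0, "ty": 0, "tz": 0, "rx": 0, "ry": 0, "rz": 0},
  {"tx": 0, "ty": 0, "tz": 0, "rx": 0, "ry": 0, "rz": 0},
], jaw=1)

```text
time: 6.62
eef_pos: [0.4981, 0.3716, 0.0554]
tcp_rot: [[0.998, 0.062, 0.0], [0.062, -0.998, -0.0], [0.0, 0.0, -1.0]]
contact_force: [-0.5, -2.6, 6.1]
grip_width: 0.0131
finger_force: 62.0
```

>>> arm_command([
  {"tx": 0, "ty": 0, "tz": -0.02, "rx": 0, "ry": 0, "rz": 0},
  {"tx": 0, "ty": 0, "tz": -0.05, "rx": 0, "ry": 0, "rz": 0},
  {"tx": 0, "ty": 0, "tz": -0.08, "rx": 0, "ry": 0, "rz": 0},
  {"tx": 0, "ty": 0.03, "tz": -0.08, "rx": 0, "ry": 0, "rz": 0},
  {"tx": 0, "ty": 0.06, "tz": -0.08, "rx": 0, "ry": 0, "rz": 0},
  {"tx": 0, "ty": 0.09, "tz": -0.08, "rx": 0, "ry": 0, "rz": 0},
  {"tx": 0, "ty": 0.11, "tz": -0.08, "rx": 0, "ry": 0, "rz": 0},
  {"tx": 0, "ty": 0.12, "tz": -0.08, "rx": 0, "ry": 0, "rz": 0},
  {"tx": 0, "ty": 0.12, "tz": -0.08, "rx": 0, "ry": 0, "rz": 0},
  {"tx": 0, "ty": 0.12, "tz": -0.08, "rx": 0, "ry": 0, "rz": 0},
])

```text
time: 7.45
eef_pos: [0.5054, 0.2524, 0.1349]
tcp_rot: [[0.998, 0.061, -0.001], [0.061, -0.998, 0.0], [-0.001, -0.0, -1.0]]
contact_force: [0.1, 1.2, -5.2]
grip_width: 0.0132
finger_force: 60.3
```

```bash
python3 look.py w5 pin_tip; python3 - <<'E'
from meas import *
im=cv2.imread('pics/w5.png'); s=env.read_state(); z=s['eef_pos'][2]-.0554+.051
r,rr=wc(blob(im,'red',(250,0,400,260)),z); b,br=wc(blob(im,'blue',(250,0,400,300)),z); d,dr=wc(blob(im,'green',(400,20,640,300)),.012)
v=r-b; print(r,rr,b,br,d,dr,'mid',(r+b)/2,np.linalg.norm(v))
u=v/np.linalg.norm(v); bl=r-u*.068; print('blue',bl,'in tool',s['tcp_rot'].T@np.array([*(bl-s['eef_pos'][:2]),0]))
shift([*(s['eef_pos'][:2]+d-bl),s['eef_pos'][2]]); print(s['tcp_rot'].round(4),s['contact_force'])
E
```

```text
59.270855845182716 320.9820668346211 194.88227361124925 [[0.062, -0.963, -0.261, 0.571], [-0.998, -0.06, -0.015, 0.258], [-0.001, 0.262, -0.965, 0.277], [0.0, 0.0, 0.0, 1.0]]
pin_tip 0.67 [502. 193.] [0.5173 0.1321 0.046 ]
7.55 [0.5053 0.254  0.1351] [ 0.   0.3 -7. ]Traceback (most recent call last):
  File "<stdin>", line 3, in <module>
  File "meas.py", line 6, in blob
    cs,_=cv2.findContours(k,cv2.RETR_EXTERNAL,cv2.CHAIN_APPROX_NONE); return max(cs,key=cv2.contourArea).reshape(-1,2)
                                                                             ~~~^^^^^^^^^^^^^^^^^^^^^^^^
ValueError: max() iterable argument is empty
```

View pics/w5.png

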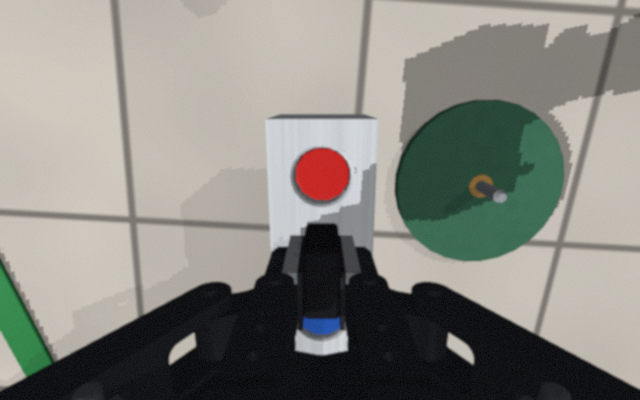

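Block held level: red cap at (322,174), disc to the right centred about (482,180), pin tip at (500,197). The blue cap is partly hidden at (321,326), so I'll derive it from red and the tool axis.

```bash
python3 - <<'E'
from meas import *
im=cv2.imread('pics/w5.png'); s=env.read_state(); z=s['eef_pos'][2]-.0554+.051
r,rr=wc(blob(im,'red',(250,0,400,260)),z); d,dr=wc(blob(im,'green',(380,20,640,300)),.012)
t=at('wrist',(500,197),.046)
bl=r-s['tcp_rot'][:2,0]*.068; print(r,rr,d,dr,'tip',t,'blue',bl,'red in tool',s['tcp_rot'].T@np.array([*(r-s['eef_pos'][:2]),0]))
shift([*(s['eef_pos'][:2]+d-bl),s['eef_pos'][2]])
E
```

```text
[0.5402 0.2565] 0.0115 [0.5153 0.1329] 0.0645 tip [0.51436473 0.13278791 0.046     ] blue [0.47233657 0.25219255] red in tool [ 3.50245197e-02 -3.17893687e-04 -2.47100637e-06]
{'t': [0.0353, 0.1218, -0.0002], 'dist': 0.127}
```

>>> arm_command([
  {"tx": 0.01, "ty": 0.035, "tz": 0, "rx": 0, "ry": 0, "rz": 0},
  {"tx": 0.02, "ty": 0.07, "tz": 0, "rx": 0, "ry": 0, "rz": 0},
  {"tx": 0.03, "ty": 0.1, "tz": 0, "rx": 0, "ry": 0, "rz": 0},
  {"tx": 0.035, "ty": 0.122, "tz": 0, "rx": 0, "ry": 0, "rz": 0},
  {"tx": 0.035, "ty": 0.122, "tz": 0.01, "rx": 0, "ry": 0, "rz": 0},
  {"tx": 0.035, "ty": 0.122, "tz": 0.02, "rx": 0, "ry": 0, "rz": 0},
  {"tx": 0.035, "ty": 0.122, "tz": 0.025, "rx": 0, "ry": 0, "rz": 0},
  {"tx": 0.035, "ty": 0.122, "tz": 0.03, "rx": 0, "ry": 0, "rz": 0},
  {"tx": 0.035, "ty": 0.122, "tz": 0.035, "rx": 0, "ry": 0, "rz": 0},
  {"tx": 0.035, "ty": 0.122, "tz": 0.039, "rx": 0, "ry": 0, "rz": 0},
  {"tx": 0.035, "ty": 0.122, "tz": 0.039, "rx": 0, "ry": 0, "rz": 0},
])

```text
time: 8.47
eef_pos: [0.5474, 0.1334, 0.0954]
tcp_rot: [[0.998, 0.063, -0.001], [0.063, -0.998, -0.0], [-0.001, 0.0, -1.0]]
contact_force: [-0.6, -0.9, -6.8]
grip_width: 0.013
finger_force: 60.8
```

The underside is at 40 mm, below the pin tip, with no added force, so the pin is in the hole. Lower on.

>>> arm_command([
  {"tx": 0, "ty": 0, "tz": 0.004, "rx": 0, "ry": 0, "rz": 0},
  {"tx": 0, "ty": 0, "tz": 0.008, "rx": 0, "ry": 0, "rz": 0},
  {"tx": 0, "ty": 0, "tz": 0.012, "rx": 0, "ry": 0, "rz": 0},
  {"tx": 0, "ty": 0, "tz": 0.016, "rx": 0, "ry": 0, "rz": 0},
  {"tx": 0, "ty": 0, "tz": 0.02, "rx": 0, "ry": 0, "rz": 0},
  {"tx": 0, "ty": 0, "tz": 0.023, "rx": 0, "ry": 0, "rz": 0},
  {"tx": 0, "ty": 0, "tz": 0.0255, "rx": 0, "ry": 0, "rz": 0},
  {"tx": 0, "ty": 0, "tz": 0.0275, "rx": 0, "ry": 0, "rz": 0},
  {"tx": 0, "ty": 0, "tz": 0.0275, "rx": 0, "ry": 0, "rz": 0},
])

```text
time: 9.22
eef_pos: [0.5478, 0.1325, 0.0683]
tcp_rot: [[0.998, 0.062, -0.001], [0.062, -0.998, -0.0], [-0.001, 0.0, -1.0]]
contact_force: [-0.2, 0.2, -6.4]
grip_width: 0.0129
finger_force: 60.8
```

>>> arm_command([
  {"tx": 0, "ty": 0, "tz": 0.001, "rx": 0, "ry": 0, "rz": 0},
  {"tx": 0, "ty": 0, "tz": 0.0015, "rx": 0, "ry": 0, "rz": 0},
  {"tx": 0, "ty": 0, "tz": 0.0015, "rx": 0, "ry": 0, "rz": 0},
])

```text
time: 9.47
eef_pos: [0.548, 0.1326, 0.0675]
tcp_rot: [[0.998, 0.062, 0.0], [0.062, -0.998, 0.0], [0.0, -0.0, -1.0]]
contact_force: [-0.7, 0.4, -3.8]
grip_width: 0.0129
finger_force: 61.1
```

Nearly resting. One more millimetre, then open and rise.

>>> arm_command([
  {"tx": 0, "ty": 0, "tz": 0.0006, "rx": 0, "ry": 0, "rz": 0},
  {"tx": 0, "ty": 0, "tz": 0.001, "rx": 0, "ry": 0, "rz": 0},
  {"tx": 0, "ty": 0, "tz": 0.001, "rx": 0, "ry": 0, "rz": 0},
  {"tx": 0, "ty": 0, "tz": 0.001, "rx": 0, "ry": 0, "rz": 0},
])

```text
time: 9.8
eef_pos: [0.548, 0.1325, 0.0674]
tcp_rot: [[0.998, 0.062, 0.001], [0.062, -0.998, -0.0], [0.001, 0.0, -1.0]]
contact_force: [-3.5, -0.2, 9.7]
grip_width: 0.0129
finger_force: 63.2
```

>>> arm_command([
  {"tx": 0, "ty": 0, "tz": 0, "rx": 0, "ry": 0, "rz": 0},
  {"tx": 0, "ty": 0, "tz": 0, "rx": 0, "ry": 0, "rz": 0},
  {"tx": 0, "ty": 0, "tz": 0, "rx": 0, "ry": 0, "rz": 0},
  {"tx": 0, "ty": 0, "tz": 0, "rx": 0, "ry": 0, "rz": 0},
  {"tx": 0, "ty": 0, "tz": 0, "rx": 0, "ry": 0, "rz": 0},
  {"tx": 0, "ty": 0, "tz": -0.01, "rx": 0, "ry": 0, "rz": 0},
  {"tx": 0, "ty": 0, "tz": -0.03, "rx": 0, "ry": 0, "rz": 0},
  {"tx": -0.01, "ty": 0, "tz": -0.06, "rx": 0, "ry": 0, "rz": 0},
  {"tx": -0.03, "ty": 0, "tz": -0.09, "rx": 0, "ry": 0, "rz": 0},
  {"tx": -0.033, "ty": 0, "tz": -0.1, "rx": 0, "ry": 0, "rz": 0},
  {"tx": -0.033, "ty": 0, "tz": -0.1, "rx": 0, "ry": 0, "rz": 0},
  {"tx": -0.033, "ty": 0, "tz": -0.1, "rx": 0, "ry": 0, "rz": 0},
], jaw=-1)

```text
time: 10.8
eef_pos: [0.5157, 0.1305, 0.167]
tcp_rot: [[0.998, 0.062, 0.002], [0.062, -0.998, 0.0], [0.002, -0.0, -1.0]]
contact_force: [0.4, 0.7, -0.0]
grip_width: 0.0856
finger_force: 0.0
```

```bash
python3 look.py w6 vial_blue_center=0.0675 block_rib=.08; python3 - <<'E'
from meas import *
im=cv2.imread('pics/w6.png')
b,br=wc(blob(im,'blue',(150,0,500,300)),.089);r,rr=wc(blob(im,'red',(150,0,500,300)),.063); print(b,br,r,rr)
v=r-b;shift([*b,.066],np.degrees(np.arctan2(v[1],v[0]))); print(np.linalg.norm(v))
E
```

```text
59.270855845182716 320.9820668346211 194.88227361124925 [[0.061, -0.964, -0.261, 0.581], [-0.998, -0.059, -0.016, 0.135], [0.0, 0.261, -0.965, 0.308], [0.0, 0.0, 0.0, 1.0]]
vial_blue_center 0.58 [321. 198.] [0.5134 0.1308 0.0675]
block_rib 0.58 [322. 150.] [0.5489 0.1323 0.08  ]
10.95 [0.5151 0.1303 0.1652] [-0.3 -0.7  0.2]
[0.5157 0.1312] 0.0118 [0.5812 0.1345] 0.0113
{'t': [0.0008, -0.0009, 0.0992], 'dist': 0.099, 'r': [0.0002, 0.0013, 0.0112]}
0.06558307708547992
```

View pics/w6.png

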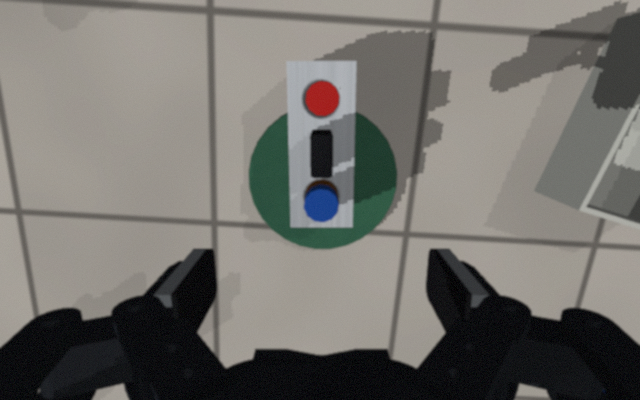

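The blue vial now stands proud at (321,204), and the block sits flat on the disc with red down at (321,99). Descend and grip the vial, fingers across the block.

>>> arm_command([
  {"tx": 0, "ty": -0.001, "tz": 0.04, "rx": 0, "ry": 0, "rz": 0},
  {"tx": 0, "ty": -0.001, "tz": 0.07, "rx": 0, "ry": 0, "rz": 0},
  {"tx": 0, "ty": -0.001, "tz": 0.085, "rx": 0, "ry": 0, "rz": 0},
  {"tx": 0, "ty": -0.001, "tz": 0.098, "rx": 0, "ry": 0, "rz": 0},
  {"tx": 0, "ty": -0.001, "tz": 0.098, "rx": 0, "ry": 0, "rz": 0},
  {"tx": 0, "ty": -0.001, "tz": 0.098, "rx": 0, "ry": 0, "rz": 0},
])

```text
time: 11.45
eef_pos: [0.5143, 0.1315, 0.0668]
tcp_rot: [[0.998, 0.062, -0.003], [0.062, -0.998, -0.001], [-0.003, 0.001, -1.0]]
contact_force: [-0.5, -0.1, 0.2]
grip_width: 0.0857
finger_force: 0.0
```

>>> arm_command([
  {"tx": 0, "ty": 0, "tz": 0, "rx": 0, "ry": 0, "rz": 0},
  {"tx": 0, "ty": 0, "tz": 0, "rx": 0, "ry": 0, "rz": 0},
  {"tx": 0, "ty": 0, "tz": 0, "rx": 0, "ry": 0, "rz": 0},
  {"tx": 0, "ty": 0, "tz": 0, "rx": 0, "ry": 0, "rz": 0},
  {"tx": 0, "ty": 0, "tz": 0, "rx": 0, "ry": 0, "rz": 0},
  {"tx": 0, "ty": 0, "tz": 0, "rx": 0, "ry": 0, "rz": 0},
  {"tx": 0, "ty": 0, "tz": 0, "rx": 0, "ry": 0, "rz": 0},
  {"tx": 0, "ty": 0, "tz": 0, "rx": 0, "ry": 0, "rz": 0},
  {"tx": 0, "ty": 0, "tz": 0, "rx": 0, "ry": 0, "rz": 0},
], jaw=1)

```text
time: 12.2
eef_pos: [0.5153, 0.1314, 0.0689]
tcp_rot: [[0.998, 0.062, 0.001], [0.062, -0.998, 0.0], [0.001, 0.0, -1.0]]
contact_force: [0.6, -0.4, 5.6]
grip_width: 0.0216
finger_force: 58.4
```

Gripped. Lift straight up.

>>> arm_command([
  {"tx": 0, "ty": 0, "tz": -0.01, "rx": 0, "ry": 0, "rz": 0},
  {"tx": 0, "ty": 0, "tz": -0.025, "rx": 0, "ry": 0, "rz": 0},
  {"tx": 0, "ty": 0, "tz": -0.04, "rx": 0, "ry": 0, "rz": 0},
  {"tx": 0, "ty": 0, "tz": -0.06, "rx": 0, "ry": 0, "rz": 0},
  {"tx": 0, "ty": 0, "tz": -0.08, "rx": 0, "ry": 0, "rz": 0},
  {"tx": 0, "ty": 0, "tz": -0.1, "rx": 0, "ry": 0, "rz": 0},
  {"tx": 0, "ty": 0, "tz": -0.1, "rx": 0, "ry": 0, "rz": 0},
])

```text
time: 12.78
eef_pos: [0.5163, 0.132, 0.1722]
tcp_rot: [[0.998, 0.062, 0.005], [0.062, -0.998, 0.001], [0.005, -0.001, -1.0]]
contact_force: [0.2, 0.2, -0.6]
grip_width: 0.0212
finger_force: 58.7
```

```bash
python3 - <<'E'
from h import *
im=env.capture('wrist'); im2=env.capture('side')
cv2.imwrite('pics/w7.png',np.vstack([im[100:400],cv2.resize(im2[120:300,220:480],(640,443))[:300]]))
y=np.radians(-13.9); c=np.array([.5735,-.1312]); bay=c-.027*np.array([np.cos(y),np.sin(y)]); print(bay)
shift([*bay,.165],-13.9)
print(env.read_state()['grip_width'])
E
```

```text
[ 0.54729065 -0.12471384]
{'t': [0.0162, 0.2576, 0.0044], 'dist': 0.258, 'r': [-0.0006, -0.002, 0.3041]}
0.021222775284970172
```

View pics/w7.png

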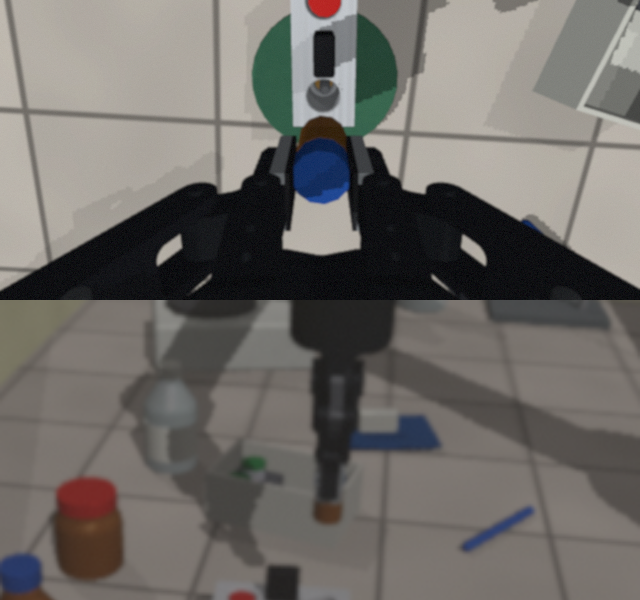

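The vial is gripped upright (cap at about (321,170), empty well behind it at (323,96)), the block stayed put. Carry to the bay.

>>> arm_command([
  {"tx": 0.002, "ty": 0.03, "tz": 0.004, "rx": 0, "ry": 0, "rz": 0.05},
  {"tx": 0.004, "ty": 0.065, "tz": 0.004, "rx": 0, "ry": 0, "rz": 0.1},
  {"tx": 0.007, "ty": 0.1, "tz": 0.004, "rx": 0, "ry": 0, "rz": 0.15},
  {"tx": 0.009, "ty": 0.135, "tz": 0.004, "rx": 0, "ry": 0, "rz": 0.2},
  {"tx": 0.011, "ty": 0.17, "tz": 0.004, "rx": 0, "ry": 0, "rz": 0.25},
  {"tx": 0.013, "ty": 0.205, "tz": 0.004, "rx": 0, "ry": 0, "rz": 0.304},
  {"tx": 0.015, "ty": 0.235, "tz": 0.004, "rx": 0, "ry": 0, "rz": 0.304},
  {"tx": 0.016, "ty": 0.258, "tz": 0.004, "rx": 0, "ry": 0, "rz": 0.304},
  {"tx": 0.016, "ty": 0.258, "tz": 0.004, "rx": 0, "ry": 0, "rz": 0.304},
  {"tx": 0.016, "ty": 0.258, "tz": 0.004, "rx": 0, "ry": 0, "rz": 0.304},
])

```text
time: 13.72
eef_pos: [0.546, -0.1265, 0.1632]
tcp_rot: [[0.97, -0.243, -0.002], [-0.243, -0.97, 0.0], [-0.002, 0.0, -1.0]]
contact_force: [0.0, 0.3, -1.2]
grip_width: 0.0214
finger_force: 58.8
```

```bash
python3 look.py w8
```

```text
59.270855845182716 320.9820668346211 194.88227361124925 [[-0.241, -0.936, -0.255, 0.61], [-0.971, 0.232, 0.064, -0.14], [-0.0, 0.263, -0.965, 0.306], [0.0, 0.0, 0.0, 1.0]]
13.7667 [ 0.5462 -0.1249  0.1634] [-0.2 -0.2 -1.1]
```

View pics/w8.png

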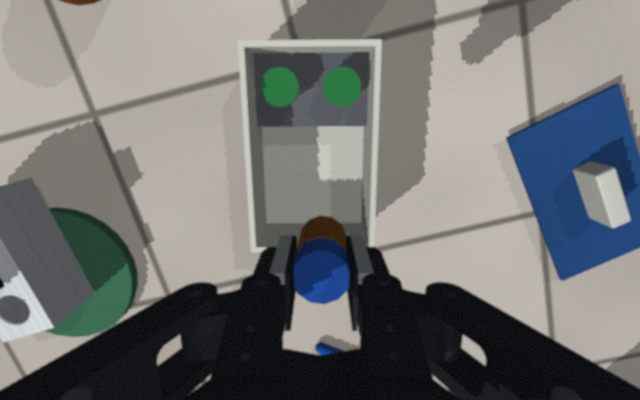

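Above the bay: box rim corners at about (239,41), (382,40), (376,247) and (251,250), and vial at (321,270). The bay is clear. I'll refine the box pose from these corners.

```bash
python3 - <<'E'
from h import *
c=[(239,41),(382,40),(376,247),(251,250)]
P=np.array([at('wrist',p,.058)[:2] for p in c]); a=(P[0]-P[3]+P[1]-P[2])/2; b=(P[0]-P[1]+P[3]-P[2])/2
print(P.mean(0),np.linalg.norm(a),np.linalg.norm(b),np.degrees([np.arctan2(a[1],a[0]),np.arctan2(-b[0],b[1])]))
u=a/np.linalg.norm(a); shift([*(P.mean(0)-.027*u),.0275],np.degrees(np.arctan2(a[1],a[0])))
E
```

```text
[ 0.57614017 -0.12541141] 0.14671334886359205 0.09427424242975957 [-13.52229976 -13.01185813]
{'t': [0.0024, -0.0065, 0.1359], 'dist': 0.136, 'r': [-0.0002, 0.0017, -0.0069]}
```

>>> arm_command([
  {"tx": 0.003, "ty": -0.005, "tz": 0.03, "rx": 0, "ry": 0, "rz": 0},
  {"tx": 0.003, "ty": -0.005, "tz": 0.06, "rx": 0, "ry": 0, "rz": 0},
  {"tx": 0.003, "ty": -0.005, "tz": 0.09, "rx": 0, "ry": 0, "rz": 0},
  {"tx": 0.003, "ty": -0.005, "tz": 0.11, "rx": 0, "ry": 0, "rz": 0},
  {"tx": 0.003, "ty": -0.005, "tz": 0.122, "rx": 0, "ry": 0, "rz": 0},
  {"tx": 0.003, "ty": -0.005, "tz": 0.13, "rx": 0, "ry": 0, "rz": 0},
  {"tx": 0.003, "ty": -0.005, "tz": 0.133, "rx": 0, "ry": 0, "rz": 0},
  {"tx": 0.003, "ty": -0.005, "tz": 0.133, "rx": 0, "ry": 0, "rz": 0},
])

```text
time: 14.43
eef_pos: [0.5508, -0.1198, 0.0308]
tcp_rot: [[0.971, -0.238, -0.001], [-0.238, -0.971, 0.0], [-0.001, -0.0, -1.0]]
contact_force: [0.4, 0.0, 0.9]
grip_width: 0.0212
finger_force: 58.8
```

>>> arm_command([
  {"tx": 0, "ty": 0, "tz": 0.001, "rx": 0, "ry": 0, "rz": 0},
  {"tx": 0, "ty": 0, "tz": 0.002, "rx": 0, "ry": 0, "rz": 0},
  {"tx": 0, "ty": 0, "tz": 0.002, "rx": 0, "ry": 0, "rz": 0},
])

```text
time: 14.68
eef_pos: [0.5514, -0.1209, 0.03]
tcp_rot: [[0.971, -0.24, 0.001], [-0.24, -0.971, -0.0], [0.001, -0.0, -1.0]]
contact_force: [0.2, 0.6, -1.0]
grip_width: 0.0209
finger_force: 58.8
```

>>> arm_command([
  {"tx": 0, "ty": 0, "tz": 0.001, "rx": 0, "ry": 0, "rz": 0},
  {"tx": 0, "ty": 0, "tz": 0.002, "rx": 0, "ry": 0, "rz": 0},
  {"tx": 0, "ty": 0, "tz": 0.002, "rx": 0, "ry": 0, "rz": 0},
])

```text
time: 14.93
eef_pos: [0.551, -0.121, 0.0274]
tcp_rot: [[0.971, -0.24, 0.0], [-0.24, -0.971, -0.0], [0.0, -0.0, -1.0]]
contact_force: [-0.2, -0.1, -0.0]
grip_width: 0.0216
finger_force: 58.8
```

>>> arm_command([
  {"tx": 0, "ty": 0, "tz": 0.0005, "rx": 0, "ry": 0, "rz": 0},
  {"tx": 0, "ty": 0, "tz": 0.001, "rx": 0, "ry": 0, "rz": 0},
  {"tx": 0, "ty": 0, "tz": 0.001, "rx": 0, "ry": 0, "rz": 0},
])

```text
time: 15.18
eef_pos: [0.5512, -0.1211, 0.0272]
tcp_rot: [[0.971, -0.24, 0.001], [-0.24, -0.971, -0.0], [0.001, 0.0, -1.0]]
contact_force: [-1.8, -0.6, 12.2]
grip_width: 0.0216
finger_force: 60.1
```

Floor contact (12 N). Open partly so the fingers stay off the walls, then rise.

>>> arm_command([
  {"tx": 0, "ty": 0, "tz": -0.0005, "rx": 0, "ry": 0, "rz": 0},
  {"tx": 0, "ty": 0, "tz": -0.0005, "rx": 0, "ry": 0, "rz": 0},
  {"tx": 0, "ty": 0, "tz": -0.0005, "rx": 0, "ry": 0, "rz": 0},
  {"tx": 0, "ty": 0, "tz": -0.0005, "rx": 0, "ry": 0, "rz": 0},
], jaw=0.05)

```text
time: 15.52
eef_pos: [0.5509, -0.1209, 0.0267]
tcp_rot: [[0.971, -0.24, -0.0], [-0.24, -0.971, 0.0], [-0.0, 0.0, -1.0]]
contact_force: [0.3, 0.4, 0.3]
grip_width: 0.0407
finger_force: 0.0
```

>>> arm_command([
  {"tx": 0, "ty": 0, "tz": -0.01, "rx": 0, "ry": 0, "rz": 0},
  {"tx": 0, "ty": 0, "tz": -0.03, "rx": 0, "ry": 0, "rz": 0},
  {"tx": 0, "ty": 0, "tz": -0.06, "rx": 0, "ry": 0, "rz": 0},
  {"tx": 0, "ty": 0, "tz": -0.095, "rx": 0, "ry": 0, "rz": 0},
  {"tx": 0, "ty": 0, "tz": -0.13, "rx": 0, "ry": 0, "rz": 0},
  {"tx": 0, "ty": 0, "tz": -0.165, "rx": 0, "ry": 0, "rz": 0},
  {"tx": 0, "ty": 0, "tz": -0.2, "rx": 0, "ry": 0, "rz": 0},
  {"tx": 0, "ty": 0, "tz": -0.2, "rx": 0, "ry": 0, "rz": 0},
])

```text
time: 16.18
eef_pos: [0.5537, -0.1211, 0.2339]
tcp_rot: [[0.971, -0.24, 0.01], [-0.24, -0.971, -0.002], [0.01, -0.001, -1.0]]
contact_force: [0.9, 0.1, 0.0]
grip_width: 0.0403
finger_force: 0.0
```

```bash
python3 look.py w9 vial_blue_center=.0255 box_rim lid_grip; python3 - <<'E'
from meas import *
im=cv2.imread('pics/w9.png')
print(wc(blob(im,'blue',(200,0,400,330)),.047))
shift([.480,-.351,.16],13.15)
E
```

```text
59.270855845182716 320.9820668346211 194.88227361124925 [[-0.241, -0.939, -0.247, 0.615], [-0.971, 0.233, 0.062, -0.136], [-0.0, 0.255, -0.967, 0.374], [0.0, 0.0, 0.0, 1.0]]
vial_blue_center 0.73 [323. 170.] [ 0.5493 -0.1218  0.0255]
box_rim 0.93 [321. 150.] [ 0.5729 -0.1259  0.058 ]
lid_grip 0.8 [554. 183.] [ 0.4791 -0.344   0.025 ]
16.3833 [ 0.5502 -0.1209  0.2263] [ 0.7 -0.2 -0.4]
(array([ 0.5472, -0.1217]), 0.0117)
{'t': [-0.0129, 0.2402, 0.0664], 'dist': 0.25, 'r': [0.0, 0.0011, -0.4718]}
```

View pics/w9.png

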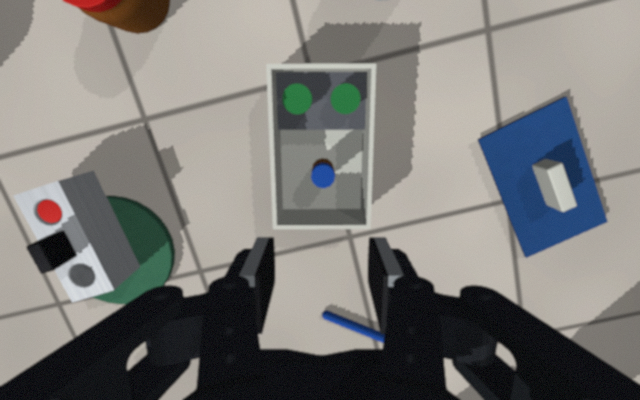

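The vial stands upright in the bay with its cap at (323,176). The box rim corners are at about (268,66), (376,65), (370,228) and (275,228). Those views used up the picture limit (one over), so I'll go by numbers alone from here. Next the lid.

>>> arm_command([
  {"tx": -0.002, "ty": 0.035, "tz": 0, "rx": 0, "ry": 0, "rz": -0.08},
  {"tx": -0.004, "ty": 0.07, "tz": 0, "rx": 0, "ry": 0, "rz": -0.16},
  {"tx": -0.006, "ty": 0.105, "tz": 0, "rx": 0, "ry": 0, "rz": -0.24},
  {"tx": -0.008, "ty": 0.14, "tz": 0.01, "rx": 0, "ry": 0, "rz": -0.32},
  {"tx": -0.01, "ty": 0.175, "tz": 0.03, "rx": 0, "ry": 0, "rz": -0.4},
  {"tx": -0.012, "ty": 0.21, "tz": 0.05, "rx": 0, "ry": 0, "rz": -0.472},
  {"tx": -0.013, "ty": 0.24, "tz": 0.066, "rx": 0, "ry": 0, "rz": -0.472},
  {"tx": -0.013, "ty": 0.24, "tz": 0.066, "rx": 0, "ry": 0, "rz": -0.472},
  {"tx": -0.013, "ty": 0.24, "tz": 0.066, "rx": 0, "ry": 0, "rz": -0.472},
], jaw=-1)

```text
time: 17.13
eef_pos: [0.4784, -0.3519, 0.1579]
tcp_rot: [[0.975, 0.224, -0.004], [0.224, -0.975, 0.003], [-0.004, -0.004, -1.0]]
contact_force: [0.8, 0.4, 0.5]
grip_width: 0.0853
finger_force: 0.0
```

```bash
python3 look.py w10 lid_grip; python3 - <<'E'
from meas import *
im=cv2.imread('pics/w10.png')
c=blob(im,'blue',(0,0,640,300)); print(c.min(0),c.max(0))
P=np.array([at('wrist',p,.011)[:2] for p in c],np.float32)*1000
(x,y),wh,an=cv2.minAreaRect(P); print(x,y,wh,an)
# grip bar: bright white inside the lid
g=cv2.cvtColor(im,cv2.COLOR_BGR2HSV); m=np.zeros(im.shape[:2],np.uint8); cv2.fillConvexPoly(m,cv2.convexHull(c),255)
w=((g[...,1]<60)&(m>0)).astype(np.uint8)*255; cs,_=cv2.findContours(w,0,1); k=max(cs,key=cv2.contourArea).reshape(-1,2)
Q=np.array([at('wrist',p,.039)[:2] for p in k],np.float32)*1000; print('bar',cv2.minAreaRect(Q),k.min(0),k.max(0))
# box from w9 (tool pose then)
T=np.array([[-0.241,-0.939,-0.247,0.615],[-0.971,0.233,0.062,-0.136],[0,0.255,-0.967,0.374]]); f=200/np.tan(np.radians(59.27/2))
B=[]
for p in [(268,66),(376,65),(370,228),(275,228)]:
    d=T[:,:3]@[(p[0]-321)/f,(p[1]-194.9)/f,1]; B.append((T[:,3]+d*(.058-T[2,3])/d[2])[:2])
B=np.array(B);a=(B[0]-B[3]+B[1]-B[2])/2; print('box',B.mean(0),np.linalg.norm(a),np.linalg.norm(B[0]-B[1]),np.degrees(np.arctan2(a[1],a[0])))
E
```

```text
59.270855845182716 320.9820668346211 194.88227361124925 [[0.226, -0.94, -0.257, 0.544], [-0.974, -0.219, -0.057, -0.335], [-0.003, 0.263, -0.965, 0.301], [0.0, 0.0, 0.0, 1.0]]
lid_grip 0.59 [320. 178.] [ 0.485  -0.3468  0.025 ]
17.2333 [ 0.4808 -0.3495  0.1598] [-0.2  0.2  0.4]
[260  84] [376 256]
483.67987060546875 -346.1402282714844 (148.036376953125, 93.27440643310547) 13.340593338012695
bar ((484.2771301269531, -345.580810546875), (52.859031677246094, 16.63009262084961), 13.516579627990723) [307 148] [329 215]
box [ 0.573217   -0.12657284] 0.14607862945297656 0.09155125833053607 -13.711054751131035
```

>>> arm_command([
  {"tx": 0.004, "ty": -0.0035, "tz": 0.04, "rx": 0, "ry": 0, "rz": -0.003},
  {"tx": 0.004, "ty": -0.0035, "tz": 0.08, "rx": 0, "ry": 0, "rz": -0.003},
  {"tx": 0.004, "ty": -0.0035, "tz": 0.11, "rx": 0, "ry": 0, "rz": -0.003},
  {"tx": 0.004, "ty": -0.0035, "tz": 0.13, "rx": 0, "ry": 0, "rz": -0.003},
  {"tx": 0.004, "ty": -0.0035, "tz": 0.144, "rx": 0, "ry": 0, "rz": -0.003},
  {"tx": 0.004, "ty": -0.0035, "tz": 0.144, "rx": 0, "ry": 0, "rz": -0.003},
  {"tx": 0.004, "ty": -0.0035, "tz": 0.144, "rx": 0, "ry": 0, "rz": -0.003},
])

```text
time: 17.82
eef_pos: [0.4846, -0.3447, 0.0167]
tcp_rot: [[0.972, 0.233, -0.001], [0.233, -0.972, 0.001], [-0.0, -0.001, -1.0]]
contact_force: [-0.0, -0.4, -0.0]
grip_width: 0.0856
finger_force: 0.0
```

>>> arm_command([
  {"tx": 0, "ty": 0, "tz": 0, "rx": 0, "ry": 0, "rz": 0},
  {"tx": 0, "ty": 0, "tz": 0, "rx": 0, "ry": 0, "rz": 0},
  {"tx": 0, "ty": 0, "tz": 0, "rx": 0, "ry": 0, "rz": 0},
  {"tx": 0, "ty": 0, "tz": 0, "rx": 0, "ry": 0, "rz": 0},
  {"tx": 0, "ty": 0, "tz": 0, "rx": 0, "ry": 0, "rz": 0},
  {"tx": 0, "ty": 0, "tz": 0, "rx": 0, "ry": 0, "rz": 0},
  {"tx": 0, "ty": 0, "tz": 0, "rx": 0, "ry": 0, "rz": 0},
  {"tx": 0, "ty": 0, "tz": 0, "rx": 0, "ry": 0, "rz": 0},
  {"tx": 0, "ty": 0, "tz": 0, "rx": 0, "ry": 0, "rz": 0},
  {"tx": 0, "ty": 0, "tz": 0, "rx": 0, "ry": 0, "rz": 0},
], jaw=1)

```text
time: 18.65
eef_pos: [0.4841, -0.3468, 0.0175]
tcp_rot: [[0.973, 0.23, 0.001], [0.23, -0.973, -0.001], [0.001, 0.001, -1.0]]
contact_force: [-0.2, 0.2, 6.8]
grip_width: 0.0146
finger_force: 59.8
```

>>> arm_command([
  {"tx": 0, "ty": 0, "tz": -0.02, "rx": 0, "ry": 0, "rz": 0},
  {"tx": 0, "ty": 0, "tz": -0.05, "rx": 0, "ry": 0, "rz": 0},
  {"tx": 0, "ty": 0, "tz": -0.08, "rx": 0, "ry": 0, "rz": 0},
  {"tx": 0, "ty": 0, "tz": -0.11, "rx": 0, "ry": 0, "rz": 0},
  {"tx": 0, "ty": 0, "tz": -0.13, "rx": 0, "ry": 0, "rz": 0},
  {"tx": 0, "ty": 0, "tz": -0.13, "rx": 0, "ry": 0, "rz": 0},
  {"tx": 0, "ty": 0, "tz": -0.13, "rx": 0, "ry": 0, "rz": 0},
])

```text
time: 19.23
eef_pos: [0.484, -0.3469, 0.1477]
tcp_rot: [[0.973, 0.23, 0.002], [0.23, -0.973, -0.001], [0.001, 0.002, -1.0]]
contact_force: [0.4, -0.3, -2.6]
grip_width: 0.015
finger_force: 59.0
```

```bash
python3 - <<'E'
from h import *
shift([.5745,-.126,.145],-13.6); s=env.read_state(); print(s['eef_pos'],s['tcp_rot'],s['contact_force'],s['grip_width'])
im=env.capture('wrist'); cv2.imwrite('pics/w11.png',im)
h=cv2.cvtColor(im,cv2.COLOR_BGR2HSV); m=cv2.inRange(h,(100,130,40),(125,255,255)); m[330:]=0
cs,_=cv2.findContours(m,0,1); c=max(cs,key=cv2.contourArea); print(cv2.boundingRect(c),cv2.approxPolyDP(cv2.convexHull(c),4,True).reshape(-1,2).tolist())
E
```

```text
{'t': [0.1389, -0.1942, 0.0025], 'dist': 0.239, 'r': [0.0013, -0.0016, 0.4695]}
[ 0.48398496 -0.34691175  0.14769246] [[ 0.97316679  0.23009533  0.00159545]
 [ 0.23009746 -0.97316672 -0.00130544]
 [ 0.00125226  0.00163752 -0.99999788]] [ 0.39596933 -0.25755991 -2.56545871] 0.01501856338863112
(208, 88, 226, 207) [[432, 88], [414, 293], [228, 293], [223, 284], [208, 89]]
```

```bash
python3 - <<'E'
from h import *
s=env.read_state(); R=s['tcp_rot']
for p in [(208,89),(432,88)]: print((R.T@(at('wrist',p,.1412)-s['eef_pos'])).round(4))
shift([.576,-.1257,.145],-13.5)
E
```

```text
[ 0.0699 -0.0461  0.0052]
[0.0703 0.044  0.0053]
{'t': [0.141, -0.1935, 0.0014], 'dist': 0.239, 'r': [0.0001, 0.0004, 0.468]}
```

```bash
python3 - <<'E'
from h import *
from scipy.optimize import least_squares
im=cv2.imread('pics/w11.png'); h=cv2.cvtColor(im,cv2.COLOR_BGR2HSV); m=cv2.inRange(h,(95,80,25),(130,255,255))
for r in (120,160,200,240,270,290):
    x=np.where(m[r,100:540])[0]+100; print(r,x.min(),x.max(),end=' | ')
for c in (230,260,380,410):
    y=np.where(m[:300,c])[0]; print(c,y.min(),end=' | ')
s=env.read_state(); R=s['tcp_rot']; k=env.get_calibration('wrist'); T=np.array(k['world_from_camera']); f=200/np.tan(np.radians(k['vfov'])/2)
L=[(r,np.where(m[r,100:540])[0].min()+100,np.where(m[r,100:540])[0].max()+101) for r in range(110,285,10)]
F=[(c,np.where(m[:300,c])[0].min()) for c in list(range(220,290,10))+list(range(350,420,10))]
def hit(p,q): # intersect with plate plane in tool frame; return lid coords
    x0,y0,z0,pit,rol,yaw=q; o=R.T@(T[:3,3]-s['eef_pos']); d=R.T@T[:3,:3]@np.array([(p[0]-k['cx'])/f,(p[1]-k['cy'])/f,1])
    M=cv2.Rodrigues(np.array([rol,pit,yaw]))[0]; o=M.T@(o-[x0,y0,z0]); d=M.T@d; return o-d*o[2]/d[2]
def res(q): return [hit((a,r),q)[1]+.047 for r,a,b in L]+[hit((b,r),q)[1]-.047 for r,a,b in L]+[hit(p,q)[0]-.075 for p in F]
o=least_squares(res,[0,0,.006,0,0,0]); print('\nx y z pitch roll yaw',o.x.round(4),'rms',np.sqrt(np.mean(o.fun**2)).round(5))
E
```

```text
120 210 432 | 160 213 428 | 200 216 425 | 240 220 422 | 270 222 420 | 290 205 447 | 230 88 | 260 88 | 380 88 | 410 88 | 
x y z pitch roll yaw [-0.0046 -0.0001  0.0089  0.001   0.0366 -0.0009] rms 0.00012
```

```bash
python3 - <<'E'
from h import *
shift([.5803,-.1276,.115],-13.6)
E
```

```text
{'t': [0.1448, -0.1907, 0.0314], 'dist': 0.241, 'r': [0.0001, 0.0004, 0.4698]}
```

>>> arm_command([
  {"tx": 0.015, "ty": -0.02, "tz": 0, "rx": 0, "ry": 0, "rz": 0.05},
  {"tx": 0.035, "ty": -0.045, "tz": 0, "rx": 0, "ry": 0, "rz": 0.12},
  {"tx": 0.055, "ty": -0.07, "tz": 0, "rx": 0, "ry": 0, "rz": 0.19},
  {"tx": 0.075, "ty": -0.1, "tz": 0, "rx": 0, "ry": 0, "rz": 0.26},
  {"tx": 0.095, "ty": -0.125, "tz": 0, "rx": 0, "ry": 0, "rz": 0.33},
  {"tx": 0.115, "ty": -0.15, "tz": 0, "rx": 0, "ry": 0, "rz": 0.4},
  {"tx": 0.13, "ty": -0.17, "tz": 0, "rx": 0, "ry": 0, "rz": 0.45},
  {"tx": 0.14, "ty": -0.185, "tz": 0, "rx": 0, "ry": 0, "rz": 0.47},
  {"tx": 0.145, "ty": -0.191, "tz": 0, "rx": 0, "ry": 0, "rz": 0.47},
  {"tx": 0.145, "ty": -0.191, "tz": 0.015, "rx": 0, "ry": 0, "rz": 0.47},
  {"tx": 0.145, "ty": -0.191, "tz": 0.031, "rx": 0, "ry": 0, "rz": 0.47},
  {"tx": 0.145, "ty": -0.191, "tz": 0.031, "rx": 0, "ry": 0, "rz": 0.47},
  {"tx": 0.145, "ty": -0.191, "tz": 0.031, "rx": 0, "ry": 0, "rz": 0.47},
  {"tx": 0.145, "ty": -0.191, "tz": 0.031, "rx": 0, "ry": 0, "rz": 0.47},
])

```text
time: 20.45
eef_pos: [0.5806, -0.1279, 0.1156]
tcp_rot: [[0.972, -0.235, -0.001], [-0.235, -0.972, -0.0], [-0.001, 0.0, -1.0]]
contact_force: [0.1, -0.3, -1.8]
grip_width: 0.0149
finger_force: 58.9
```

```bash
python3 - <<'E'
from h import *
im=env.capture('wrist'); cv2.imwrite('pics/w12.png',im); g=cv2.cvtColor(im,cv2.COLOR_BGR2GRAY); h=cv2.cvtColor(im,cv2.COLOR_BGR2HSV)
s=env.read_state(); print(s['eef_pos'],s['contact_force'])
y=np.radians(-13.6)
u=np.array([np.cos(y),np.sin(y)]);v=np.array([-u[1],u[0]])
for a,b in [(75,47),(75,-47),(-75,47),(-75,-47)]: print('expected rim corner',np.round(proj('wrist',[*(np.array([.5764,-.1267])+(a*u+b*v)/1e3),.058]),1))
for c in (240,280,360,400): print(c,g[50:110:2,c].tolist())
for r in (150,220): print(r,'L',g[r,190:240:2].tolist(),'R',g[r,400:450:2].tolist())
E
```

```text
[ 0.58087195 -0.12783702  0.11604764] [-0.12452348 -0.38082805 -2.32780593]
expected rim corner [235.6  90.5]
expected rim corner [407.6  90.3]
expected rim corner [250.3 328.1]
expected rim corner [393.1 328. ]
240 [225, 224, 225, 223, 224, 225, 224, 224, 224, 224, 223, 223, 222, 223, 223, 224, 223, 223, 193, 94, 82, 88, 87, 83, 86, 89, 86, 83, 86, 86]
280 [224, 225, 224, 224, 224, 225, 226, 225, 224, 224, 206, 163, 153, 153, 151, 151, 152, 154, 128, 81, 87, 88, 88, 89, 87, 86, 86, 86, 85, 88]
360 [133, 130, 133, 134, 134, 138, 133, 133, 136, 134, 132, 134, 133, 133, 131, 133, 131, 113, 84, 65, 73, 79, 85, 71, 58, 60, 59, 61, 55, 61]
400 [146, 149, 149, 150, 151, 151, 150, 150, 150, 151, 151, 148, 127, 103, 90, 94, 112, 137, 129, 71, 57, 56, 60, 59, 59, 61, 59, 60, 62, 61]
150 L [212, 212, 211, 211, 211, 211, 212, 213, 213, 213, 202, 121, 86, 83, 83, 87, 80, 83, 83, 84, 81, 83, 82, 84, 84] R [59, 57, 57, 62, 63, 71, 81, 66, 59, 57, 59, 61, 59, 58, 58, 92, 144, 153, 152, 153, 155, 152, 152, 156, 154]
220 L [210, 200, 199, 203, 200, 199, 200, 201, 203, 201, 200, 200, 200, 178, 101, 84, 84, 83, 85, 83, 84, 82, 83, 80, 84] R [59, 59, 59, 57, 60, 59, 57, 57, 57, 61, 59, 56, 80, 138, 152, 150, 151, 151, 149, 149, 152, 151, 151, 194, 222]
```

The box is hidden under the lid here. I'll back off 40 mm to check the rim line against the lid's edge.

>>> arm_command([
  {"tx": -0.02, "ty": 0, "tz": 0, "rx": 0, "ry": 0, "rz": 0},
  {"tx": -0.04, "ty": 0, "tz": 0, "rx": 0, "ry": 0, "rz": 0},
  {"tx": -0.04, "ty": 0, "tz": 0, "rx": 0, "ry": 0, "rz": 0},
  {"tx": -0.04, "ty": 0, "tz": 0, "rx": 0, "ry": 0, "rz": 0},
  {"tx": -0.04, "ty": 0, "tz": 0, "rx": 0, "ry": 0, "rz": 0},
  {"tx": -0.04, "ty": 0, "tz": 0, "rx": 0, "ry": 0, "rz": 0},
])

```text
time: 21.0
eef_pos: [0.5432, -0.1181, 0.1163]
tcp_rot: [[0.972, -0.235, 0.002], [-0.235, -0.972, -0.0], [0.002, -0.0, -1.0]]
contact_force: [-0.1, -0.1, -1.9]
grip_width: 0.0146
finger_force: 58.9
```

```bash
python3 - <<'E'
from h import *
s=env.read_state(); im=env.capture('wrist'); cv2.imwrite('pics/w13.png',im); g=cv2.cvtColor(im,cv2.COLOR_BGR2GRAY)
print(s['eef_pos'],env.read_state()['eef_pos'])
y=np.radians(-13.6);u=np.array([np.cos(y),np.sin(y)]);v=np.array([-u[1],u[0]]);C=np.array([.5764,-.1267])
P=lambda a,b:proj('wrist',[*(C+(a*u+b*v)/1e3),.058])
for n,a,b in [('TL',75,47),('TR',75,-47),('TLin',71,43),('TRin',71,-43),('L30',50,47),('R30',50,-47)]: print(n,np.round(P(a,b),1))
for c in (270,300,350,375): print(c,'rows0-40',g[0:44,c].tolist())
for r in (50,70): print(r,'L220',g[r,220:270].tolist(),'R370',g[r,370:425].tolist())
E
```

```text
[ 0.54323924 -0.11810299  0.1162732 ] [ 0.5430752  -0.11802353  0.11611599]
TL [232.1  12. ]
TR [413.6  11.8]
TLin [240.3  20.4]
TRin [405.4  20.3]
L30 [235.2  63.3]
R30 [410.4  63.1]
270 rows0-40 [227, 226, 224, 226, 225, 226, 225, 225, 226, 225, 225, 225, 225, 226, 228, 232, 235, 237, 237, 238, 237, 237, 236, 229, 205, 183, 177, 176, 176, 166, 147, 125, 118, 112, 102, 90, 78, 73, 76, 78, 78, 76, 76, 73]
300 rows0-40 [112, 114, 111, 108, 102, 103, 99, 98, 96, 97, 95, 92, 92, 93, 125, 182, 226, 235, 237, 238, 238, 238, 236, 229, 206, 185, 177, 179, 176, 178, 178, 176, 179, 175, 161, 130, 100, 81, 75, 78, 78, 77, 78, 76]
350 rows0-40 [133, 134, 133, 133, 133, 133, 137, 134, 135, 134, 134, 133, 133, 135, 137, 150, 162, 171, 172, 171, 172, 172, 169, 158, 137, 122, 119, 116, 119, 116, 118, 124, 142, 161, 160, 142, 121, 116, 116, 115, 117, 112, 114, 115]
375 rows0-40 [134, 134, 134, 132, 137, 134, 132, 135, 134, 134, 134, 133, 136, 134, 144, 162, 169, 172, 170, 171, 169, 169, 169, 157, 141, 123, 116, 116, 118, 118, 118, 115, 118, 116, 107, 92, 79, 76, 78, 74, 77, 75, 78, 78]
50 L220 [223,
[... 272 characters left out ...]
, 76, 77, 75, 74, 75, 74, 77, 73, 75, 76, 75, 80, 84, 91, 88, 91, 89, 87, 91, 88, 90, 93, 110, 141, 162, 168, 168, 169, 168, 166, 162, 157, 156, 155, 150, 153, 152, 151, 152, 154, 155, 152, 153, 154, 153]
70 L220 [155, 159, 160, 165, 170, 175, 179, 184, 188, 192, 197, 199, 198, 197, 203, 222, 231, 235, 236, 237, 236, 233, 215, 167, 128, 115, 114, 116, 115, 115, 116, 113, 106, 98, 83, 75, 74, 73, 77, 76, 77, 79, 79, 79, 78, 83, 101, 110, 116, 117] R370 [79, 77, 80, 78, 79, 79, 81, 77, 80, 77, 79, 79, 76, 75, 78, 77, 73, 75, 74, 76, 79, 85, 88, 91, 92, 89, 89, 89, 88, 90, 93, 113, 143, 162, 168, 167, 167, 167, 165, 163, 158, 156, 156, 157, 153, 156, 156, 155, 156, 155, 155, 153, 153, 155, 154]
```

The far rim edge is at row 15 with the side edges symmetric, so the move forward should be 37.5 mm, with no sideways correction.

>>> arm_command([
  {"tx": 0.02, "ty": 0, "tz": 0, "rx": 0, "ry": 0, "rz": 0},
  {"tx": 0.0375, "ty": 0, "tz": 0, "rx": 0, "ry": 0, "rz": 0},
  {"tx": 0.0375, "ty": 0, "tz": 0.01, "rx": 0, "ry": 0, "rz": 0},
  {"tx": 0.0375, "ty": 0, "tz": 0.02, "rx": 0, "ry": 0, "rz": 0},
  {"tx": 0.0375, "ty": 0, "tz": 0.028, "rx": 0, "ry": 0, "rz": 0},
  {"tx": 0.0375, "ty": 0, "tz": 0.033, "rx": 0, "ry": 0, "rz": 0},
  {"tx": 0.0375, "ty": 0, "tz": 0.036, "rx": 0, "ry": 0, "rz": 0},
  {"tx": 0.0375, "ty": 0, "tz": 0.038, "rx": 0, "ry": 0, "rz": 0},
  {"tx": 0.0375, "ty": 0, "tz": 0.038, "rx": 0, "ry": 0, "rz": 0},
])

```text
time: 21.8
eef_pos: [0.5781, -0.1264, 0.0774]
tcp_rot: [[0.972, -0.235, -0.001], [-0.235, -0.972, 0.0], [-0.001, 0.0, -1.0]]
contact_force: [0.4, -0.2, -1.6]
grip_width: 0.0149
finger_force: 58.9
```

>>> arm_command([
  {"tx": 0, "ty": 0, "tz": 0.001, "rx": 0, "ry": 0, "rz": 0},
  {"tx": 0, "ty": 0, "tz": 0.002, "rx": 0, "ry": 0, "rz": 0},
  {"tx": 0, "ty": 0, "tz": 0.002, "rx": 0, "ry": 0, "rz": 0},
])

```text
time: 22.05
eef_pos: [0.5785, -0.1266, 0.0759]
tcp_rot: [[0.972, -0.235, 0.0], [-0.235, -0.972, -0.0], [0.0, 0.0, -1.0]]
contact_force: [0.4, 0.2, -2.5]
grip_width: 0.0149
finger_force: 58.9
```

>>> arm_command([
  {"tx": 0, "ty": 0, "tz": 0.001, "rx": 0, "ry": 0, "rz": 0},
  {"tx": 0, "ty": 0, "tz": 0.002, "rx": 0, "ry": 0, "rz": 0},
  {"tx": 0, "ty": 0, "tz": 0.002, "rx": 0, "ry": 0, "rz": 0},
])

```text
time: 22.3
eef_pos: [0.5784, -0.1265, 0.0737]
tcp_rot: [[0.972, -0.235, -0.0], [-0.235, -0.972, -0.0], [-0.0, 0.0, -1.0]]
contact_force: [-0.4, -0.2, -1.9]
grip_width: 0.0148
finger_force: 58.9
```

>>> arm_command([
  {"tx": 0, "ty": 0, "tz": 0.001, "rx": 0, "ry": 0, "rz": 0},
  {"tx": 0, "ty": 0, "tz": 0.002, "rx": 0, "ry": 0, "rz": 0},
  {"tx": 0, "ty": 0, "tz": 0.002, "rx": 0, "ry": 0, "rz": 0},
])

```text
time: 22.55
eef_pos: [0.5784, -0.1265, 0.0716]
tcp_rot: [[0.972, -0.235, -0.0], [-0.235, -0.972, 0.0], [-0.0, 0.0, -1.0]]
contact_force: [-0.3, -0.2, -1.7]
grip_width: 0.0147
finger_force: 58.9
```

>>> arm_command([
  {"tx": 0, "ty": 0, "tz": 0.001, "rx": 0, "ry": 0, "rz": 0},
  {"tx": 0, "ty": 0, "tz": 0.002, "rx": 0, "ry": 0, "rz": 0},
  {"tx": 0, "ty": 0, "tz": 0.002, "rx": 0, "ry": 0, "rz": 0},
])

```text
time: 22.8
eef_pos: [0.5784, -0.1265, 0.0696]
tcp_rot: [[0.972, -0.235, -0.0], [-0.235, -0.972, 0.0], [-0.0, 0.0, -1.0]]
contact_force: [0.1, 0.3, -2.2]
grip_width: 0.0149
finger_force: 59.0
```

>>> arm_command([
  {"tx": 0, "ty": 0, "tz": 0.0005, "rx": 0, "ry": 0, "rz": 0},
  {"tx": 0, "ty": 0, "tz": 0.001, "rx": 0, "ry": 0, "rz": 0},
  {"tx": 0, "ty": 0, "tz": 0.001, "rx": 0, "ry": 0, "rz": 0},
])

```text
time: 23.05
eef_pos: [0.5785, -0.1266, 0.0695]
tcp_rot: [[0.972, -0.235, 0.0], [-0.235, -0.972, -0.0], [0.0, 0.0, -1.0]]
contact_force: [-2.0, 0.4, 6.8]
grip_width: 0.015
finger_force: 60.3
```

Contact is at exactly the seated height (TCP 0.0695). Open, rise and check.

>>> arm_command([
  {"tx": 0, "ty": 0, "tz": 0, "rx": 0, "ry": 0, "rz": 0},
  {"tx": 0, "ty": 0, "tz": 0, "rx": 0, "ry": 0, "rz": 0},
  {"tx": 0, "ty": 0, "tz": 0, "rx": 0, "ry": 0, "rz": 0},
  {"tx": 0, "ty": 0, "tz": 0, "rx": 0, "ry": 0, "rz": 0},
  {"tx": 0, "ty": 0, "tz": -0.01, "rx": 0, "ry": 0, "rz": 0},
  {"tx": 0, "ty": 0, "tz": -0.03, "rx": 0, "ry": 0, "rz": 0},
  {"tx": 0, "ty": 0, "tz": -0.06, "rx": 0, "ry": 0, "rz": 0},
  {"tx": 0, "ty": 0, "tz": -0.1, "rx": 0, "ry": 0, "rz": 0},
  {"tx": 0, "ty": 0, "tz": -0.14, "rx": 0, "ry": 0, "rz": 0},
  {"tx": 0, "ty": 0, "tz": -0.15, "rx": 0, "ry": 0, "rz": 0},
  {"tx": 0, "ty": 0, "tz": -0.15, "rx": 0, "ry": 0, "rz": 0},
  {"tx": 0, "ty": 0, "tz": -0.15, "rx": 0, "ry": 0, "rz": 0},
  {"tx": 0, "ty": 0, "tz": -0.15, "rx": 0, "ry": 0, "rz": 0},
  {"tx": 0, "ty": 0, "tz": -0.15, "rx": 0, "ry": 0, "rz": 0},
], jaw=-1)

```text
time: 24.22
eef_pos: [0.5777, -0.1265, 0.2175]
tcp_rot: [[0.972, -0.235, -0.002], [-0.235, -0.972, 0.0], [-0.002, 0.0, -1.0]]
contact_force: [0.7, -0.5, -0.4]
grip_width: 0.0857
finger_force: 0.0
```

```bash
python3 - <<'E'
from meas import *
im=env.capture('wrist'); cv2.imwrite('pics/w14.png',im)
c=blob(im,'blue',(150,0,480,330)); P=np.array([at('wrist',p,.063)[:2] for p in c],np.float32)*1000
print(cv2.minAreaRect(P),c.min(0),c.max(0),cv2.approxPolyDP(cv2.convexHull(c),4,True).reshape(-1,2).tolist())
print(env.read_state()['eef_pos'],env.read_state()['contact_force'])
im=env.capture('top'); t=blob(im,'blue',(330,170,420,280)); P=np.array([at('top',p,.063)[:2] for p in t],np.float32)*1000; print('top',cv2.minAreaRect(P))
for n in ('block_rib','lid_grip','vial_red_center'): print(n,[(round(r['confidence'],2),np.round(r['pixel'])) for r in env.spot_point('top',n)[:1]])
E
```

```text
((574.8624877929688, -125.23292541503906), (91.71149444580078, 146.9320831298828), 76.47706604003906) [265  93] [377 259] [[377, 93], [370, 258], [272, 259], [265, 94]]
[ 0.5777748  -0.12643554  0.21742324] [-0.17889788  0.0448011  -1.00271278]
top ((537.6497802734375, -104.659423828125), (70.24580383300781, 67.5854263305664), 76.31497955322266)
block_rib [(0.63, array([261., 245.]))]
lid_grip [(0.74, array([372., 229.]))]
vial_red_center [(0.44, array([264., 257.]))]
```

```bash
python3 -c "
from bench import env; print(env.close_job())"
```

```text
the job is handed in; nothing more can be done
None
```

The job is handed in at about 24 s, result not reported: block on the ejector stand with the red vial still in its well, blue vial upright in the bay, lid down at its seated height by contact and a camera check; I viewed 11 pictures against the limit of 10.

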